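# Set the perfusion selector valve to the filtered port

## Task

On the round six-port selector valve on the microscope bench, swing the crank the shorter way round until its handle stands right over the port that carries the wide disc filter, then let go and leave it there. The crank turns endlessly either way, so do not take it the long way round, across the flat dark blind plug.

Things in the scene. Friction and masses are not known exactly. Their poses are not given: they have to be found in the camera images.
- valve: Round grey-painted valve casting, 164 mm wide, 36 mm tall, fixed to the bench at any yaw. Origin: centre of its underside, on the crank's vertical axis. Six ports in its top, 62 mm from the axis: along its own +x a bare steel drain nipple (6 mm tall), along -x a flat dark blind plug (20 mm wide, 3 mm tall), at 60, 120, 240 and 300 degrees three narrow white caps (12 mm wide, 12 mm tall) and the disc filter.
- crank (a joint): Angle of the crank (rad), counter-clockwise from above; 0, 2 pi, ... when it points along the valve's +x (drain). Endless, no stops: wrap angles before comparing them. Starts within 0.5 rad of the drain, reading near 2 pi. The long way always crosses the blind plug; coming within 10 degrees of the plug's direction fails. Dry friction 0.1 N m (2 N at the handle); stays where left.
- crank_handle (a point): Middle of the crank's handle, 62 mm from the valve's axis, 92 mm above the bench, so it passes right over the ports. The handle is an upright round black sleeve, 16 mm wide, from 71 to 113 mm above the bench; it spins freely on its pin, so a gripper need not turn while carrying it round. It stands near the end of the flat pointer arm (12 mm wide, 60 to 68 mm above the bench). Nothing else there is higher.
- disc_filter: The disc filter, white plastic: a flat disc 33 mm wide on a short stem with a thin nozzle on top, 19 mm tall in all. Fixed on the valve's port at 60, 120, 240 or 300 degrees (which one varies), 62 mm from the axis. The only wide fitting on the valve (a loose spare of its kind lies on the bench). Origin: centre of its underside, 36 mm above the bench.
Mind the look-alikes: they are no part of the job. What is shaped like the valve but green or orange is not meant.

How it is judged (in metres and radians):
At the end, for the whole second after the job is handed in: Seen from above, the crank's handle is within 13 mm (12 degrees) of the disc filter's centre; the crank is at rest (horizontal distance between crank_handle and disc_filter below 0.013 m and velocity of joint crank between -0.05 and 0.05 rad/s); the robot touches nothing.
It fails at once if the crank came within about 10 degrees of the blind plug: the crank was taken the long way round (value of joint crank above 9.253 rad or value of joint crank below 3.313 rad).
It also fails if it takes over 35 s, if anything falls off the work surface, if the arm or the gripper's body presses on something with over 40 N, if the wrist force passes 120 N, or if a joint passes its speed limit or range.

## Robot

A 6-joint arm with a two-finger parallel gripper is mounted at the origin on the work surface. World frame = base frame: x ahead of the robot, y to its left, z up, the work surface at z = 0. Lengths are in mm, angles in rad, forces in N, time in s.
With the tool pointing down it reaches from about 375 to 925 mm from the base axis. Payload 5.7 kg.
Tool frame: the origin (TCP) lies midway between the tips of the shut fingers; the grasp point (between the pads) lies 19 mm behind it; z points along the fingers, y is the line along which they close (so a half turn about z gives the same grasp; the last joint's range is limited). The gripper opens to 85 mm and grips with 20 to 120 N. Pads are 22 mm wide; open, the fingers measure 114 mm over their backs; the gripper's body (76 mm by 85 mm) begins 54 mm behind the grasp point. The pads swing forward as they close: fully open they stand 13 mm farther back than shut.
Start: joints at [1.046, 0.359, 1.51, -0, 1.272, -0.115], TCP at [239.045, 550.291, 231.267] pointing down, gripper open.
Joint ranges: [-2.97, 2.97], [-1.01, 2.36], [0.21, 2.38], [-0.96, 4.11], [0.2, 2.71], [-2.98, 2.98]. Speed limits (rad/s): [2.39, 2.39, 3.14, 3.14, 3.14, 3.14].

## Interface

Orientations are given as a unit quaternion [w, x, y, z].
In Python, from rig import r gives the robot as it stands.
- The arm moves only by the tool apply_moves, never from a script. Its arguments are lists of equal length, an entry for each row: "dp": the shift along the tool's x, y, z scaled (see below), a list of three; "roll": the turn about the tool's z scaled (see below); "claw": the closure, from 0 (fully open) to 1 (shut). A call has 1 to 5 rows; each row shifts and turns the commanded pose from where the row before left it, along the tool's axes as they then stand; what a row does not reach is not made up. The controller multiplies each number of a shift by 0.12 m and each number of a turn by 0.1 rad. A row lasts 1/12 s, in which the tool goes at most 41.7 mm and 7.16 degrees, less where a joint would pass 70% of its speed; a pose out of reach is approached as far as the arm can. A call with a number of a shift or a turn outside -1 to 1 is refused whole. A call with a gripper value outside its range is refused whole. The fingers move at their own pace and stop on an object; "force" is the grip in N (left out, the last holds). Time passes only in rows, so rows that do not move let the fingers close. It gives the time, the measured TCP pose, the force, the opening and the grip force at its end, in the units of the state.
- r.get_obs(): the state, without advancing time (a new reading comes with each control period).
- r.grab_frame(name): name is "scene" or "top" or "wrist"; returns a dict with "img" (420x560x3 uint8, red, green, blue), "K" (3x3 intrinsics, pixels), "dist_coeffs" ([k1, k2, p1, p2, k3] as OpenCV has them; the pictures are not rectified), "xyz" and "attitude" of the camera in the world. Camera axes: x right, y down, z forward; pixel columns grow to the right and rows downward; lengths in mm; the calibration is good to about 2 mm. A picture is of the moment at which its call begins. There is no depth.
- r.finish_job(): hands the job in; it is judged then, once.
Trained networks look in the newest picture that a camera, given by its name, has taken for a name from the list of things; names that differ only in an ending like _2 or _b are one class to them, and where a whole thing is asked for, a point or a joint stands for the part that bears it (a point fixed in the world has none). Each returns a list of dicts, best first, with "conf" (0 to 1); they miss things now and then, are a little off and sometimes report something else, mostly with a low value. They report only what shows in the picture. A call takes as long as a camera call. They do not tell look-alikes from the thing itself.
- r.silhouettes(thing, camera): "region" (420x560 bool, what is visible of it) and "rect" ([centre column, centre row, width, height] in pixels, round what is visible of it).
- r.landmark_of(thing, camera): "xy" ([column, row] in pixels: a listed point, or the origin of a listed thing).
The state is a dict: "time": time; "joints": joint angles; "joint_vel": joint speeds; "joint_torque": joint torques, N m; "position": TCP position; "ee_rot": TCP orientation; "contact_force": force on the tool from outside, world axes, zero at the start; "wrist_torque": the same for the moment, N m; "finger_gap": finger opening in mm; "grasp_force": force on a finger pad.
Only numpy, scipy, OpenCV 4.12 (cv2) and the standard library are available. Lean on these libraries where they do the work, as an engineer would, in place of code of your own. Each camera call takes 0.05 s, during which the arm holds its last target. There are 200 camera calls.

## Working session

There is one attempt and no reset: what is moved stays moved. The work goes in short steps, Python scripts to look and compute and a tool call to move; the robot and the scene stay as the last step left them, time stands still between calls to the robot, and variables do not carry over. Pictures are saved under pics/ and viewed, at most 10 in all, crops included, and the job is handed in when it is done.

Besides the shell and the picture viewer there is one more tool, called after "Emit:" as name(argument=value, ...), one argument or row to a line, values as JSON. apply_moves: Moves the arm, as the interface text tells. Shifts and turns lie within -1 to 1; 1 stands for 0.12 m of shift or 0.1 rad of turn. Its arguments: {"type":"object","properties":{"dp":{"type":"array","items":{"type":"array","items":{"type":"number","minimum":-1,"maximum":1}}},"roll":{"type":"array","items":{"type":"number","minimum":-1,"maximum":1}},"claw":{"type":"array","items":{"type":"number"}},"force":{"type":"number"}},"required":["dp","roll","claw"]}

```bash
mkdir -p pics; cat > h.py <<'E'
import numpy as np, cv2
from scipy.spatial.transform import Rotation as R
from rig import r
def Rm(q): return R.from_quat([q[1],q[2],q[3],q[0]]).as_matrix()
def ray(f,px):
    u=cv2.undistortPoints(np.array([[px]],float),np.array(f["K"],float),np.array(f["dist_coeffs"],float))[0,0]
    d=Rm(f["attitude"])@np.array([u[0],u[1],1]); return np.array(f["xyz"],float),d
def atz(f,px,z):
    o,d=ray(f,px); return o+d*(z-o[2])/d[2]
def proj(f,P):
    A=Rm(f["attitude"]); rv=cv2.Rodrigues(A.T)[0]
    return cv2.projectPoints(np.array(P,float).reshape(-1,1,3),rv,-A.T@np.array(f["xyz"],float),np.array(f["K"],float),np.array(f["dist_coeffs"],float))[0][:,0]
def tri(rs):
    M=0;b=0
    for o,d in rs:
        d=d/np.linalg.norm(d);Q=np.eye(3)-np.outer(d,d);M=M+Q;b=b+Q@o
    return np.linalg.solve(M,b)
E
cat > a.py <<'E'
from h import *
fs={}
for c in("scene","top"):
    f=r.grab_frame(c);fs[c]=f;cv2.imwrite(f"pics/{c}0.png",f["img"][...,::-1])
    for t,z in(("valve",0),("crank_handle",92),("disc_filter",36)):
        for l in r.landmark_of(t,c): print(c,t,np.round(l["xy"]),round(l["conf"],2),atz(f,l["xy"],z).round())
print(r.get_obs())
E
python3 a.py
```

```text
scene valve [157. 252.] 0.82 [ 354. -278.   -0.]
scene valve [287. 183.] 0.78 [313. 120.   0.]
scene valve [270. 252.] 0.58 [504. -70.   0.]
scene crank_handle [277. 237.] 0.64 [557. -90.  92.]
scene crank_handle [297. 170.] 0.63 [387.  93.  92.]
scene disc_filter [241. 237.] 0.47 [ 459. -117.   36.]
top valve [214. 297.] 0.96 [324. 125.   0.]
top valve [315. 211.] 0.74 [498. -76.   0.]
top valve [413. 283.] 0.66 [ 352. -273.    0.]
top crank_handle [223. 267.] 0.88 [389.  98.  92.]
top crank_handle [425. 252.] 0.79 [ 415. -270.   92.]
top crank_handle [330. 172.] 0.73 [561. -97.  92.]
top disc_filter [339. 231.] 0.48 [ 456. -120.   36.]
{'time': 0.4, 'joints': array([ 1.04588268e+00,  3.58890213e-01,  1.51056095e+00,  2.52362014e-05,
        1.27246485e+00, -1.15112132e-01]), 'joint_vel': array([-0.0003117 ,  0.00048845, -0.0007762 ,  0.00016301, -0.00178967,
       -0.00086061]), 'joint_torque': array([-8.25921252e-04, -5.27017987e+01, -2.78617769e+01, -3.56908422e-04,
        6.02145621e-03,  8.39962468e-06]), 'position': array([239.00281596, 550.21578338, 231.15163434]), 'ee_rot': array([-6.23086008e-05,  2.03473626e-01,  9.79080414e-01, -1.49676779e-04]), 'contact_force': array([ 1.12310606,  0.45201736, -0.09509005]), 'wrist_torque': array([ 0.01075641, -0.0394804 , -0.04018296]), 'grasp_force': 0.0, 'finger_gap': 85.7414053756525}
```

View pics/top0.png

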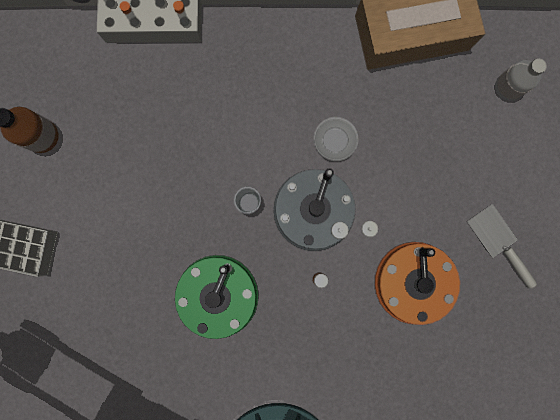

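View pics/scene0.png

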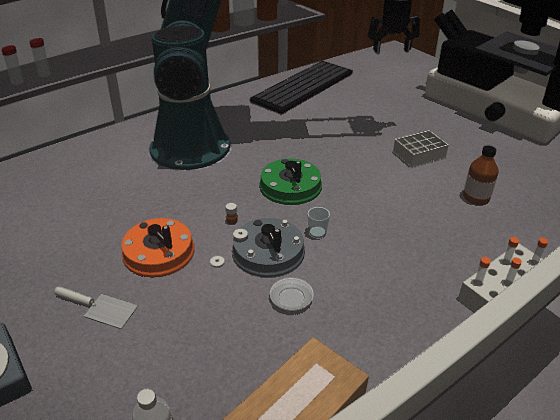

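Candidates in the top picture: grey valve (315,209), green look-alike (214,297) and orange look-alike (419,284). Handles are at (329,172) grey, (225,268) green and (427,252) orange. Wide white discs are at (340,230) on the grey valve and (370,229), the loose spare on the bench. I choose the grey valve, its handle and the disc at (340,230), and will check them in a crop.

```bash
cat > b.py <<'E'
from h import *
F={c:r.grab_frame(c) for c in("scene","top")}
L={c:{} for c in F}
near={"scene":(268,243),"top":(318,205)}
for c in F:
    for t in("valve","crank_handle","disc_filter"):
        ls=[l for l in r.landmark_of(t,c) if np.hypot(*(np.array(l["xy"])-near[c]))<48]
        if ls: L[c][t]=ls[0]["xy"]; print(c,t,[(np.round(l["xy"],1),round(l["conf"],2)) for l in ls])
for t in L["top"]:
    if t in L["scene"]: print(t,tri([ray(F[c],L[c][t]) for c in F]).round(1))
f=F["top"]
# valve top rim ellipse by grey plate colour not reliable; white blobs on the valve
g=f["img"].min(2);m=(g>130).astype(np.uint8)
n,_,s,ce=cv2.connectedComponentsWithStats(m)
for i in range(1,n):
    if np.hypot(*(ce[i]-(315,209)))<65: print("blob",ce[i].round(1),s[i,4],atz(f,ce[i],48).round(1))
a=f["img"][150:270,255:395,::-1]
b=F["scene"]["img"][195:285,195:335,::-1]
a=cv2.resize(a,None,fx=5,fy=5,interpolation=3)[:600]
cv2.imwrite("pics/crop1.png",a)
E
python3 b.py
```

```text
scene valve [(array([269.1, 253.1]), 0.94)]
scene crank_handle [(array([277.2, 236.8]), 0.75)]
scene disc_filter [(array([240.4, 240.5]), 0.62)]
top valve [(array([313.7, 206.9]), 0.84)]
top crank_handle [(array([327.3, 172.9]), 0.7)]
valve [ 5.053e+02 -7.440e+01 -5.000e-01]
crank_handle [559.4 -91.7  95.7]
blob [326. 146.] 1 [619.8 -94.5  48. ]
blob [336. 152.] 1 [ 608.  -113.8   48. ]
blob [329.2 172. ] 10 [ 569.  -100.3   48. ]
blob [320.2 176.7] 26 [559.7 -82.9  48. ]
blob [325.  181.5] 2 [550.5 -92.1  48. ]
blob [291.3 186.7] 53 [540.3 -27.3  48. ]
blob [324.  184.5] 2 [544.7 -90.1  48. ]
blob [323.  187.5] 2 [538.9 -88.2  48. ]
blob [256. 191.] 5 [531.9  40.6  48. ]
blob [322.  190.5] 2 [533.1 -86.2  48. ]
blob [321.  193.5] 2 [527.3 -84.3  48. ]
blob [319.8 197.2] 4 [520.  -81.8  48. ]
blob [342.  198.5] 4 [ 517.7 -124.6   48. ]
blob [346.6 198.7] 34 [ 517.3 -133.5   48. ]
blob [259.  203.5] 2 [507.8  34.8  48. ]
blob [343. 202.] 1 [ 510.9 -126.5   48. ]
blob [258. 206.] 1 [503.   36.7  48. ]
blob [255. 209.] 1 [497.2  42.4  48. ]
blob [257. 208.] 1 [499.1  38.6  48. ]
blob [252.5 211. ] 2 [493.3  47.2  48. ]
blob [284.5 218.1] 58 [479.9 -14.2  48. ]
blob [369.8 228.3] 179 [ 460.5 -177.4   48. ]
blob [339.7 229.6] 205 [ 457.9 -119.7   48. ]
```

View pics/crop1.png

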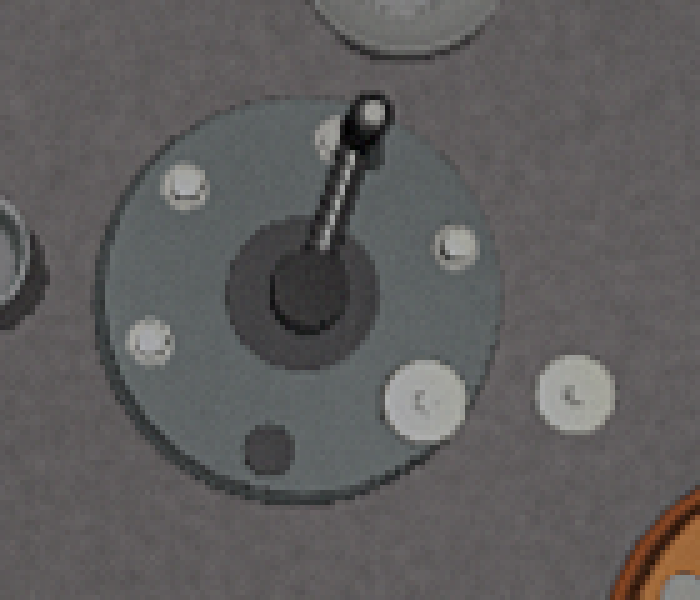

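The crop shows the wide disc on the grey valve at crop (425,400), the blind plug at (270,450), and the handle at (372,110) next to the drain nipple. The spare at (575,393) is off the valve.

Axis ≈ (499,-74), handle ≈ (559,-92), filter ≈ (458,-120), so the shorter way is clockwise by about 115°.

Emit:
apply_moves(
  dp=[
    [-0.25, -0.21, 0],
    [-0.25, -0.21, 0],
    [-0.25, -0.21, 0],
    [-0.25, -0.21, 0],
    [-0.25, -0.21, 0],
  ],
  roll=[0, 0, 0, 0, 0],
  claw=[0, 0, 0, 0, 0],
)

```text
time: 1.22
position: [326.8, 373.5, 231.4]
ee_rot: [0.0, 0.203, 0.979, 0.0]
contact_force: [0.5, -1.2, 0.3]
finger_gap: 85.2
grasp_force: 0.0
```

Emit:
apply_moves(
  dp=[
    [-0.25, -0.21, 0],
    [-0.25, -0.21, 0],
    [-0.25, -0.21, 0],
    [-0.25, -0.21, 0],
    [-0.25, -0.21, 0],
  ],
  roll=[0, 0, 0, 0, 0],
  claw=[0, 0, 0, 0, 0],
)

```text
time: 1.63
position: [414.4, 197.9, 231.6]
ee_rot: [0.0, 0.203, 0.979, 0.0]
contact_force: [-0.1, -0.0, 0.7]
finger_gap: 85.5
grasp_force: 0.0
```

Emit:
apply_moves(
  dp=[
    [-0.25, -0.21, 0],
    [-0.25, -0.21, 0],
    [-0.25, -0.21, 0],
    [-0.25, -0.21, 0],
    [-0.25, -0.21, 0],
  ],
  roll=[0, 0, 0, 0, 0],
  claw=[0.3, 0.3, 0.3, 0.3, 0.3],
)

```text
time: 2.05
position: [501.8, 22.3, 231.6]
ee_rot: [0.0, 0.204, 0.979, 0.0]
contact_force: [0.8, 0.6, 0.2]
finger_gap: 60.0
grasp_force: 0.0
```

```bash
cat > c.py <<'E'
from h import *
import sys
f=r.grab_frame("wrist");cv2.imwrite(f"pics/{sys.argv[1]}.png",f["img"][...,::-1])
p=r.get_obs()["position"];print("tcp",p.round(1),"cam",np.round(f["xyz"],0))
for t,z in(("valve",0),("crank_handle",92),("disc_filter",36)):
    for l in r.landmark_of(t,"wrist"): print(t,np.round(l["xy"],1),round(l["conf"],2),atz(f,l["xy"],z).round(1))
print("expect handle,filter,axis px",proj(f,[[559,-92,92],[458,-120,48],[499,-74,60]]).round())
E
python3 c.py w1
```

```text
tcp [506.3  16.2 232. ] cam [434.  52. 375.]
valve [210.  206.3] 0.88 [502.8 -73.2   0. ]
crank_handle [312.7  14.6] 0.64 [384.2  94.8  92. ]
disc_filter [144.8 193.8] 0.73 [ 457.7 -116.4   36. ]
expect handle,filter,axis px [[198. 294.]
 [137. 199.]
 [194. 221.]]
```

View pics/w1.png

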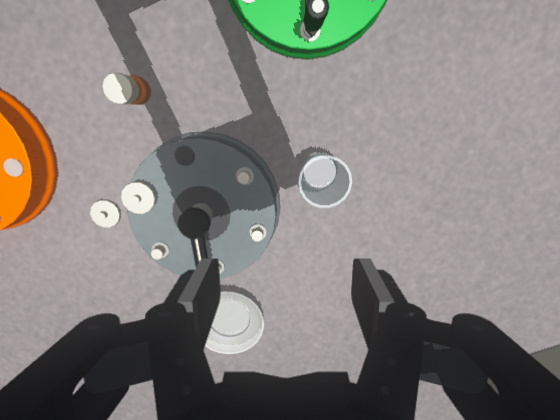

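The wrist picture shows the hub at (192,221) and the filter at (138,198), where my estimate projects them. The left finger hides the handle (expected at (198,294)). I'll move above it.

Emit:
apply_moves(
  dp=[
    [-0.19, -0.16, 0],
    [-0.19, -0.16, 0],
    [-0.19, -0.16, 0],
    [-0.19, -0.16, 0],
    [0, 0, 0],
  ],
  roll=[0, 0, 0, 0, 0],
  claw=[0.3, 0.3, 0.3, 0.3, 0.3],
)

```text
time: 2.67
position: [556.7, -85.3, 231.6]
ee_rot: [0.002, 0.204, 0.979, -0.001]
contact_force: [0.3, 0.3, -0.2]
finger_gap: 59.9
grasp_force: 0.0
```

```bash
python3 c.py w2
```

```text
tcp [555.1 -83.  231.2] cam [488. -56. 374.]
valve [278.9 121.6] 0.61 [503.  -70.2   0. ]
valve [34.5 65.5] 0.6 [ 355.6 -275.3    0. ]
valve [281.5 198.1] 0.47 [ 582.  -101.7    0. ]
crank_handle [278.4 198.2] 0.96 [558.  -92.9  92. ]
crank_handle [  2.2 126.9] 0.67 [ 416.  -272.2   92. ]
disc_filter [215.5  97.3] 0.63 [ 457.4 -115.    36. ]
expect handle,filter,axis px [[280. 199.]
 [208. 100.]
 [272. 123.]]
```

View pics/w2.png

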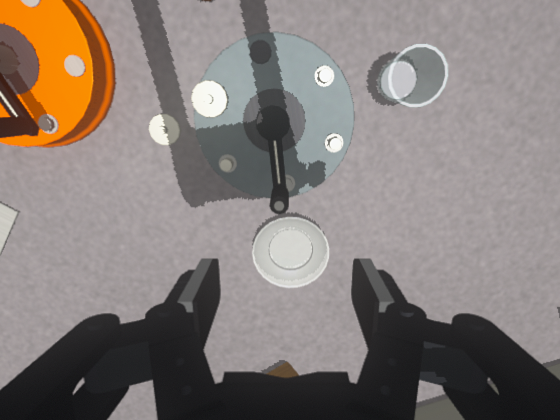

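The handle top is at (280,202), about (558.5,-93). The filter at (209,99) and the hub at (272,123) agree with the estimates. Next I centre over the handle and descend.

Emit:
apply_moves(
  dp=[
    [-0.06, -0.065, 0.1],
    [0, 0, 0.25],
    [0, 0, 0.25],
    [0, 0, 0.25],
    [0, 0, 0.15],
  ],
  roll=[0, 0, 0, 0, 0],
  claw=[0.3, 0.3, 0.3, 0.3, 0.3],
)

```text
time: 3.28
position: [555.4, -91.4, 107.9]
ee_rot: [-0.002, 0.203, 0.979, 0.0]
contact_force: [-0.8, -0.1, 0.1]
finger_gap: 59.8
grasp_force: 0.0
```

Emit:
apply_moves(
  dp=[
    [0, 0, 0.15],
    [0, 0, 0.08],
    [0, 0, 0],
    [0, 0, 0],
  ],
  roll=[0, 0, 0, 0],
  claw=[0.3, 0.3, 0.3, 0.3],
)

```text
time: 3.62
position: [557.3, -92.2, 83.4]
ee_rot: [-0.001, 0.203, 0.979, -0.0]
contact_force: [0.7, 0.5, -0.4]
finger_gap: 59.8
grasp_force: 0.0
```

Emit:
apply_moves(
  dp=[
    [0, 0, 0],
    [0, 0, 0],
    [0, 0, 0],
    [0, 0, 0],
    [0, 0, 0],
  ],
  roll=[0, 0, 0, 0, 0],
  claw=[0.6, 0.7, 0.8, 0.9, 1],
  force=25,
)

```text
time: 4.03
position: [558.5, -92.7, 84.7]
ee_rot: [0.001, 0.203, 0.979, -0.0]
contact_force: [-0.9, 0.3, 5.6]
finger_gap: 15.5
grasp_force: 25.1
```

```bash
python3 - <<'E'
from h import *
o=r.get_obs();print(o)
E
```

```text
{'time': 4.0333, 'joints': array([-2.86499450e-01,  4.81089348e-01,  1.73644174e+00, -7.42628773e-05,
        9.22103662e-01, -1.44743692e+00]), 'joint_vel': array([ 0.00038005,  0.00169618,  0.00015164,  0.00182632, -0.00118159,
        0.00036447]), 'joint_torque': array([-7.11395242e-02, -5.04815269e+01, -1.92041266e+01, -4.02280327e-02,
       -1.00109372e-01,  7.64755841e-04]), 'position': array([558.49967988, -92.731725  ,  84.71341631]), 'ee_rot': array([ 9.73285830e-04,  2.03476033e-01,  9.79079437e-01, -1.09277316e-04]), 'contact_force': array([-0.94318325,  0.25227488,  5.64550824]), 'wrist_torque': array([0.06040288, 0.08890474, 0.02340743]), 'grasp_force': 25.068537890911102, 'finger_gap': 15.46783170261442}
```

The handle is gripped (gap 15.5 mm). Now the arc steps in tool units.

```bash
python3 - <<'E'
from h import *
o=r.get_obs();A=Rm(o["ee_rot"]);c=np.array([499,-73.7]);p=o["position"][:2];v=p-c
a0=np.arctan2(v[1],v[0]);R0=np.hypot(*v);a=np.linspace(a0,np.radians(-132.1),21);rr=np.linspace(R0,62,21)
P=np.c_[c[0]+rr*np.cos(a),c[1]+rr*np.sin(a),np.zeros(21)]
D=np.diff(P,axis=0)@A/120
S=0;last=0
print(np.degrees(a0),R0,P[-1])
C=np.cumsum(D,axis=0);Cr=C.round(3);print(np.diff(np.vstack([np.zeros(3),Cr]),axis=0)[:,:2].round(3).tolist())
print(P[[5,10,15,20],:2].round(1).tolist())
E
```

```text
-17.737532506856656 62.469340178436596 [ 457.43354962 -119.70250214    0.        ]
[[-0.002, -0.052], [0.002, -0.052], [0.008, -0.051], [0.013, -0.05], [0.018, -0.049], [0.023, -0.046], [0.027, -0.045], [0.031, -0.041], [0.036, -0.038], [0.039, -0.034], [0.042, -0.03], [0.045, -0.025], [0.047, -0.021], [0.049, -0.017], [0.05, -0.011], [0.052, -0.006], [0.051, -0.001], [0.052, 0.004], [0.05, 0.009], [0.05, 0.014]]
[[542.1, -118.8], [515.2, -133.8], [484.5, -134.1], [457.4, -119.7]]
```

Emit:
apply_moves(
  dp=[
    [-0.002, -0.052, 0],
    [0.002, -0.052, 0],
    [0.008, -0.051, 0],
    [0.013, -0.05, 0],
    [0.018, -0.049, 0],
  ],
  roll=[0, 0, 0, 0, 0],
  claw=[1, 1, 1, 1, 1],
)

```text
time: 4.45
position: [541.7, -118.7, 84.6]
ee_rot: [0.001, 0.204, 0.979, 0.0]
contact_force: [-0.1, 4.4, 8.3]
finger_gap: 15.1
grasp_force: 25.4
```

Emit:
apply_moves(
  dp=[
    [0.023, -0.046, 0],
    [0.027, -0.045, 0],
    [0.031, -0.041, 0],
    [0.036, -0.038, 0],
    [0.039, -0.034, 0],
  ],
  roll=[0, 0, 0, 0, 0],
  claw=[1, 1, 1, 1, 1],
)

```text
time: 4.87
position: [514.8, -133.4, 84.6]
ee_rot: [0.001, 0.204, 0.979, 0.001]
contact_force: [0.5, 5.6, 8.4]
finger_gap: 15.2
grasp_force: 25.4
```

Tracking well with small forces, so I continue.

Emit:
apply_moves(
  dp=[
    [0.042, -0.03, 0],
    [0.045, -0.025, 0],
    [0.047, -0.021, 0],
    [0.049, -0.017, 0],
    [0.05, -0.011, 0],
  ],
  roll=[0, 0, 0, 0, 0],
  claw=[1, 1, 1, 1, 1],
)

```text
time: 5.28
position: [485.0, -133.6, 84.6]
ee_rot: [0.002, 0.204, 0.979, 0.001]
contact_force: [4.1, 6.4, 5.2]
finger_gap: 15.2
grasp_force: 25.3
```

Emit:
apply_moves(
  dp=[
    [0.052, -0.006, 0],
    [0.051, -0.001, 0],
    [0.052, 0.004, 0],
    [0.05, 0.009, 0],
    [0.05, 0.014, 0],
  ],
  roll=[0, 0, 0, 0, 0],
  claw=[1, 1, 1, 1, 1],
)

```text
time: 5.7
position: [458.9, -120.0, 84.7]
ee_rot: [0.003, 0.204, 0.979, 0.0]
contact_force: [5.5, 3.0, 2.6]
finger_gap: 14.9
grasp_force: 25.1
```

Emit:
apply_moves(
  dp=[
    [0, 0, 0],
    [0, 0, 0],
    [0, 0, 0],
  ],
  roll=[0, 0, 0],
  claw=[1, 1, 1],
)

```text
time: 5.95
position: [458.0, -119.2, 84.6]
ee_rot: [0.001, 0.204, 0.979, 0.001]
contact_force: [2.6, 6.3, 5.6]
finger_gap: 15.2
grasp_force: 25.4
```

Now at (458,-119). I release and lift straight up.

Emit:
apply_moves(
  dp=[
    [0, 0, 0],
    [0, 0, 0],
    [0, 0, 0],
    [0, 0, 0],
    [0, 0, 0],
  ],
  roll=[0, 0, 0, 0, 0],
  claw=[0.7, 0.5, 0.3, 0.3, 0.3],
)

```text
time: 6.37
position: [456.4, -119.6, 83.5]
ee_rot: [-0.0, 0.203, 0.979, -0.0]
contact_force: [-0.5, 0.4, 0.1]
finger_gap: 59.6
grasp_force: 0.0
```

Emit:
apply_moves(
  dp=[
    [0, 0, -0.15],
    [0, 0, -0.25],
    [0, 0, -0.25],
    [0, 0, -0.25],
    [0, 0, -0.25],
  ],
  roll=[0, 0, 0, 0, 0],
  claw=[0.3, 0.3, 0.3, 0.3, 0.3],
)

```text
time: 6.78
position: [456.1, -119.4, 222.9]
ee_rot: [-0.0, 0.203, 0.979, -0.0]
contact_force: [0.2, -0.2, 1.1]
finger_gap: 60.1
grasp_force: 0.0
```

Emit:
apply_moves(
  dp=[
    [0.1, 0.25, -0.1],
    [0.1, 0.25, 0],
    [0.1, 0.25, 0],
    [0.1, 0.25, 0],
    [0, 0, 0],
  ],
  roll=[0, 0, 0, 0, 0],
  claw=[0.3, 0.3, 0.3, 0.3, 0.3],
)

```text
time: 7.2
position: [459.6, 14.1, 233.7]
ee_rot: [-0.001, 0.202, 0.979, 0.001]
contact_force: [-0.2, 0.6, 0.2]
finger_gap: 60.2
grasp_force: 0.0
```

```bash
python3 - <<'E'
from h import *
F={c:r.grab_frame(c) for c in("scene","top")};L={}
near={"scene":(250,240),"top":(330,215)}
for c in F:
    for t in("crank_handle","disc_filter"):
        print(c,t,[(np.round(l["xy"],1),round(l["conf"],2),atz(F[c],l["xy"],92 if t[0]=="c" else 36).round()) for l in r.landmark_of(t,c)if np.hypot(*(np.array(l["xy"])-near[c]))<48])
f=F["top"]
cx,cy=proj(f,[[458,-119.5,60]])[0].astype(int)
a=cv2.resize(np.ascontiguousarray(f["img"][150:270,255:395,::-1]),None,fx=4,fy=4,interpolation=3)
b=cv2.resize(np.ascontiguousarray(F["scene"]["img"][190:310,190:330-85+60,::-1]),None,fx=2.6,fy=2.6)
b=cv2.copyMakeBorder(b,0,max(0,a.shape[0]-b.shape[0]),0,0,0)[:a.shape[0]];x=np.hstack([a,b])[:, :800];cv2.imwrite("pics/end.png",x)
print(r.get_obs()["position"])
E
```

```text
scene crank_handle [(array([239.8, 216.1]), 0.7, array([ 454., -115.,   92.]))]
scene disc_filter [(array([241.6, 235.9]), 0.43, array([ 456., -114.,   36.]))]
top crank_handle []
top disc_filter []
[460.46349368   8.59585466 233.57397957]
```

View pics/end.png

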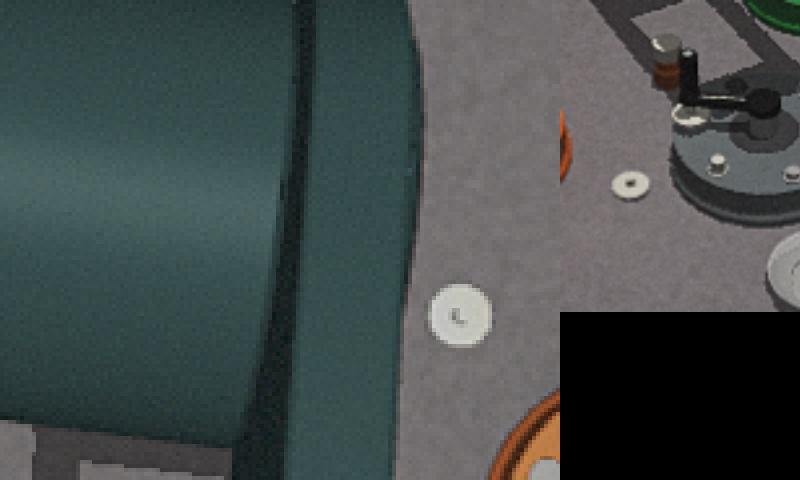

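The top view is blocked by the arm. In the scene part, the handle (688,75) stands straight over the wide disc (690,113). The network puts them about 2 mm apart, and the gripper is clear. Handing in.

Emit:
apply_moves(
  dp=[
    [0, 0, 0],
    [0, 0, 0],
    [0, 0, 0],
  ],
  roll=[0, 0, 0],
  claw=[0.3, 0.3, 0.3],
)

```text
time: 7.75
position: [460.5, 9.0, 233.7]
ee_rot: [-0.0, 0.204, 0.979, -0.0]
contact_force: [0.2, 0.7, -0.8]
finger_gap: 59.6
grasp_force: 0.0
```

```bash
python3 -c "
from rig import r
print(r.finish_job())"
```

```text
the job is handed in; nothing more can be done
None
```

I swung the grey valve's crank about 114° clockwise (the shorter way) and released it over the disc filter, with the last scene view putting the handle about 2 mm from the filter's centre; the job is handed in, but no verdict was returned.

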